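# Turn the primed plate over with the lifter

## Robot

A 6-joint arm with a two-finger parallel gripper is mounted at the origin on the work surface. World frame = base frame: x ahead of the robot, y to its left, z up, the work surface at z = 0. Lengths are in m, angles in degrees, forces in N, time in s.
With the tool pointing down it reaches from about 0.425 to 0.95 m from the base axis. Payload 14.7 kg.
Tool frame: the origin (TCP) lies at the very end of the fingers, on their centre line; the grasp point (between the pads) lies 19 mm behind it; z points along the fingers, y is the line along which they close (so a half turn about z gives the same grasp; the last joint's range is limited). The gripper opens to 85 mm and grips with 20 to 120 N. Pads are 22 mm wide; open, the fingers measure 114 mm over their backs; the gripper's body (76 mm by 85 mm) begins 54 mm behind the grasp point. The pads swing forward as they close: fully open they stand 13 mm farther back than shut.
Start: joints at [67.632, 27.513, 91.461, -0, 61.026, -2.67], TCP at [0.219, 0.612, 0.231] pointing down, gripper open.
Joint ranges: [-157.49, 157.49], [-46.99, 117.5], [13.45, 153.17], [-89.5, 269.5], [5.16, 153.95], [-167.48, 167.48]. Speed limits (degrees/s): [108.29, 108.29, 136.94, 172.46, 172.46, 172.46].

## Interface

Orientations are given as [roll, pitch, yaw] about the fixed x, y, z axes, in that order (R = Rz(yaw) Ry(pitch) Rx(roll)).
In Python, from station import get_obs, cams, ticket gives the robot as it stands.
- The arm moves only by the tool move_arm, never from a script. Its argument "series" is a list of rows, each an object of numbers: "tx", "ty", "tz": the shift along the tool's x, y, z in mm; "rx", "ry", "rz": the turn, a rotation vector about the tool's x, y, z in degrees. A call has 1 to 12 rows; each row shifts and turns the commanded pose from where the row before left it, along the tool's axes as they then stand; what a row does not reach is not made up. A row lasts 1/10 s, in which the tool goes at most 50 mm and 8.59 degrees, less where a joint would pass 70% of its speed; a pose out of reach is approached as far as the arm can. A call with a gripper value outside its range is refused whole. "fingers" is the closure, from -1 (fully open) to 1 (shut), set as the call begins (left out, the last holds). The fingers move at their own pace and stop on an object; "grip_force" is the grip in N (left out, the last holds). Time passes only in rows, so rows that do not move let the fingers close. It gives the time, the measured TCP pose, the force, the opening and the grip force at its end, in the units of the state.
- get_obs(): the state, without advancing time (a new reading comes with each control period).
- cams.get_image(name): name is "side" or "top"; returns the picture (384x512x3 uint8, red, green, blue); there is no depth.
- cams.camera_model(name): a dict with "fx", "fy", "cx", "cy" (pixels), "dist" ([k1, k2, p1, p2, k3] as OpenCV has them; the pictures are not rectified), "rvec" (rotation vector, rad) and "tvec" (3), from world to camera coordinates, as OpenCV has them. Camera axes: x right, y down, z forward; pixel columns grow to the right and rows downward; lengths in m; the calibration is good to about 2 mm. A picture is of the moment at which its call begins. camera_model takes no time and is no camera call.
- ticket.hand_in(): hands the job in; it is judged then, once.
Trained networks look in the newest picture that a camera, given by its name, has taken for a name from the list of things; names that differ only in an ending like _2 or _b are one class to them, and where a whole thing is asked for, a point or a joint stands for the part that bears it (a point fixed in the world has none). Each returns a list of dicts, best first, with "conf" (0 to 1); they miss things now and then, are a little off and sometimes report something else, mostly with a low value. They report only what shows in the picture. A call takes as long as a camera call.
- cams.masks_of(camera, label): "pixels" (384x512 bool, what is visible of it) and "rect" ([left, top, right, bottom] in pixels, round what is visible of it).
The state is a dict: "t": time; "joints": joint angles; "qd": joint speeds; "tau": joint torques, N m; "position": TCP position; "tcp_rot": TCP orientation; "contact_force": force on the tool from outside, world axes, zero at the start; "moment": the same for the moment, N m; "grip_width": opening from 0.0 (shut) to 1.0 (fully open); "grasp_force": force on a finger pad.
Only numpy, scipy, OpenCV 4.12 (cv2) and the standard library are available. Lean on these libraries where they do the work, as an engineer would, in place of code of your own. Each camera call takes 0.05 s, during which the arm holds its last target. There are 200 camera calls.

## Task

The primed grey plate has to be turned over so that its underside can be painted: take the lifter from its cork mat, feel its blade lightly down onto the lower level of the two-level board, slide it under the plate's near edge and tilt the plate up and over the step, so that it lies upside down and flat on the upper level. Move the plate with the lifter only, never pressing or pushing hard with the springy blade, then stand the lifter upright back on its cork mat and let go; leave everything else on the desk alone.

Things in the scene. Friction and masses are not known exactly. Their poses are not given: they have to be found in the camera images.
- board: fixed board, 220 x 130 mm, white-faced lower and brown wood upper level, no side walls. Origin on the desk under the foot of its step, mid-width; +x from the lower level to the upper one, away from the robot (turned up to 0.3 rad). Lower level: x -125 to 0 mm, top 8 mm above the desk. Upper level: x 0 to +95 mm, top 13.5 mm above the desk. The step is an upright 5.5 mm face at x = 0 along the whole width (y)
- plate: loose grey plate, 25 to 50 g, on the lower level, 3 to 22 mm short of the step, about square to it. Broad face 56 (x) x 64 (y) x 3.5 mm on top of a smaller foot 44 x 52 x 2.5 mm, so a lip overhangs 6 mm all round with a 2.5 mm gap under it. Origin: centre of the foot's underside; z points up at the start, down when turned over (broad face then lies on the board)
- lifter: loose hand lifter, 0.15 kg, standing upright on the mat: steel foot 34 x 34 x 18 mm, on it an upright square pine handle 16 x 16 mm from 18 to 94 mm above the foot's underside, gripped from above. Origin: centre of the foot's underside; z up the handle, x along the blade, which sticks out in front, above the foot's underside: lean it 0.35 rad nose-down so only the blade's edge meets a flat surface
- blade_root (a point): point on the lifter's foot where the steel blade leaves it: x 17, z 10 mm in the lifter's frame. Blade 28 mm wide (y), 1.5 mm thick, runs forward 66 mm, to x = 83 mm. It is bent here up or down by use, differently each time and not measured: its front edge lies up to 7.5 mm above or below straight ahead. It springs here too, about 1 mm at the edge per 3 N
- mat: fixed cork mat 80 x 80 mm, 5 mm thick, on which the lifter stands at the start; to the left or the right of the board. Origin: centre of its underside on the desk
- tin: loose aluminium brush tin, 66 mm across, 100 mm tall with brushes to 195 mm; bystander; origin centre of its underside
- figure: loose grey primed figure on a cork-topped pill bottle, 44 mm across, 108 mm tall, easily toppled; bystander; origin centre of its underside
- bottle_a: loose capped white dropper bottle 25 mm across, 78 mm tall; bystander; origin centre of its underside
- bottle_b: another such dropper bottle; bystander
- bottle_c: another such dropper bottle; bystander
- tweezers: loose steel tweezers lying flat, 125 mm long, 7 mm high; bystander; origin at the middle of their length on the desk

How it is judged:
By the outcome, as a careful person would: the job done as asked, in the order asked, and still so for the second after the job is handed in, with the robot touching nothing.
It also fails if it takes over 56 s, if anything falls off the work surface, if the arm or the gripper's body presses on something with over 40 N, if the wrist force passes 120 N, or if a joint passes its speed limit or range.

## Working session

There is one attempt and no reset: what is moved stays moved. The work goes in short steps, Python scripts to look and compute and a tool call to move; the robot and the scene stay as the last step left them, time stands still between calls to the robot, and variables do not carry over. Pictures are saved under pics/ and viewed, at most 12 in all, crops included, and the job is handed in when it is done.

Besides the shell and the picture viewer there is one more tool, called after ">>>" as name(argument=value, ...), one argument or row to a line, values as JSON. move_arm: Moves the arm, as the interface text tells. Its arguments: {"type":"object","properties":{"series":{"type":"array","items":{"type":"object","properties":{"tx":{"type":"number"},"ty":{"type":"number"},"tz":{"type":"number"},"rx":{"type":"number"},"ry":{"type":"number"},"rz":{"type":"number"}}}},"fingers":{"type":"number"},"grip_force":{"type":"number"}},"required":["series"]}

```bash
ls; mkdir -p pics; python3 - <<'E'
from station import get_obs,cams,ticket
import cv2,numpy as np
print(get_obs())
for c in("side","top"):
    im=cams.get_image(c); cv2.imwrite(f"pics/{c}0.png",cv2.resize(im[:,:,::-1],(800,600)))
    m=cams.camera_model(c); print(c,m)
    R=cv2.Rodrigues(np.array(m['rvec']))[0]; print("campos",-R.T@np.array(m['tvec']))
    for l in("board","plate","lifter","mat","tin","figure","bottle_a","tweezers"):
        for d in cams.masks_of(c,l)[:3]: print(l,round(d['conf'],2),d['rect'],d['pixels'].sum())
print(get_obs()['t'])
E
```

```text
pics
{'t': 0.0, 'joints': array([ 6.76325985e+01,  2.75504561e+01,  9.14945127e+01,  5.88315239e-04,
        6.10250137e+01, -2.67207688e+00]), 'qd': array([ 0.0681598 ,  0.09124861, -0.09641962,  0.01459683,  0.03557777,
        0.03359605]), 'tau': array([ 5.22478458e-04, -9.50649047e+01, -4.30195141e+01, -1.78322016e-04,
        1.22688152e-02,  8.72147257e-05]), 'position': array([0.21890358, 0.61159031, 0.23066062]), 'tcp_rot': array([-1.79930118e+02, -3.77632961e-03,  1.60304388e+02]), 'contact_force': array([ 0.07024656, -0.23266255,  0.46143948]), 'moment': array([ 0.00903573, -0.0102038 ,  0.01794074]), 'grasp_force': 0.0, 'grip_width': 0.9996539707348687}
side {'fx': 352.76315572681057, 'fy': 352.76315572681057, 'cx': 258.46802957524136, 'cy': 193.6512249645458, 'dist': array([0.03332061, 0.        , 0.        , 0.        , 0.        ]), 'rvec': array([ 0.87740413, -2.26795045,  1.29029471]), 'tvec': array([0.40765191, 0.23647387, 0.4452531 ])}
campos [0.10795567 0.46556845 0.43811174]
board 0.7 [186.8, 188.2, 295.8, 256.1] 3201
plate 0.96 [226.5, 207.9, 265.8, 238.1] 540
p
[... 675 characters left out ...]
548,  0.22331119]), 'tvec': array([0.03381751, 0.56338085, 0.73204254])}
campos [0.39862536 0.01716364 0.83380521]
board 0.82 [213.5, 129.3, 286.2, 236.1] 5338
board 0.41 [231.1, 179.4, 265.5, 211.9] 776
board 0.35 [377.5, 228.3, 417.6, 273.6] 918
plate 0.8 [231.2, 180.4, 264.0, 210.2] 737
lifter 0.84 [393.9, 210.6, 421.1, 258.0] 814
mat 0.68 [374.5, 227.8, 417.9, 269.7] 967
tin 0.97 [79.1, 223.3, 144.9, 264.2] 1492
figure 0.76 [377.7, 109.8, 409.8, 136.2] 574
figure 0.73 [393.0, 210.1, 419.1, 257.0] 850
bottle_a 0.73 [375.5, 152.3, 389.6, 170.9] 175
bottle_a 0.72 [140.5, 153.0, 158.4, 168.4] 178
bottle_a 0.47 [123.4, 127.3, 138.7, 143.8] 194
tweezers 0.77 [297.6, 252.4, 302.0, 271.4] 78
0.9
```

View pics/side0.png

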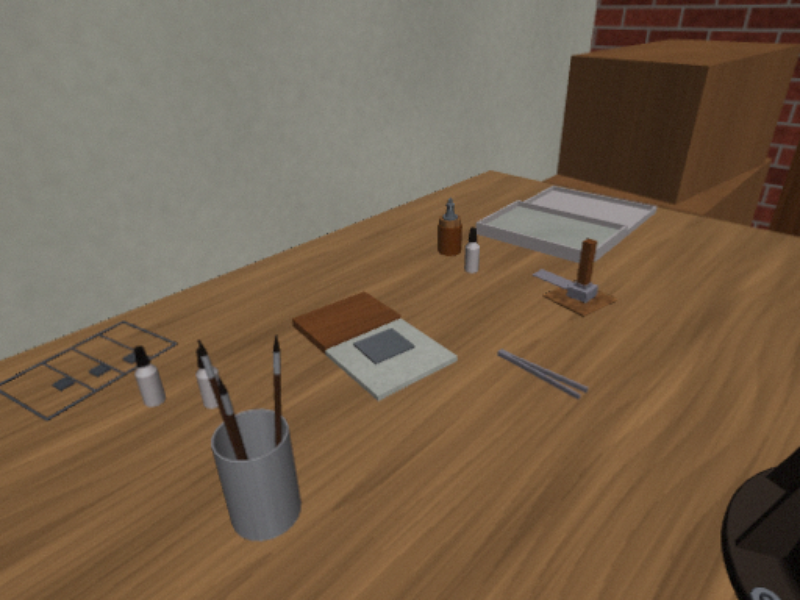

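View pics/top0.png

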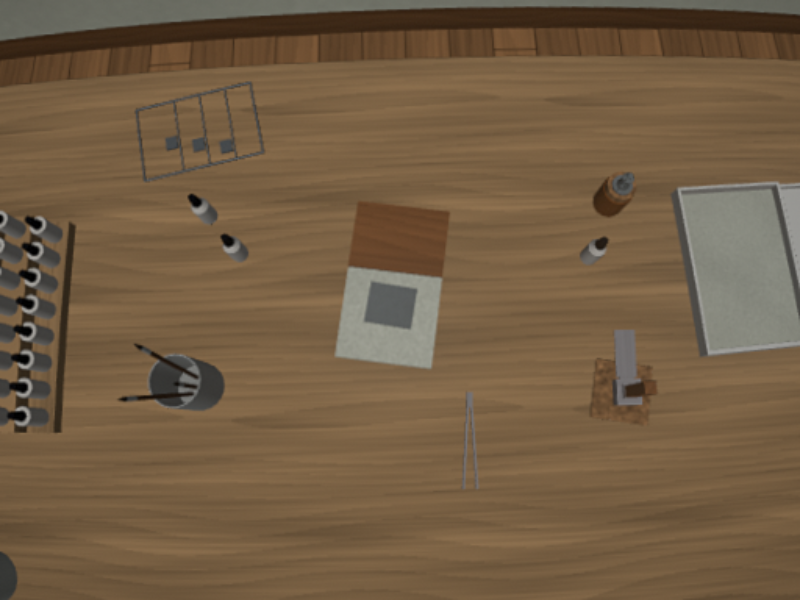

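```bash
cat > h.py <<'E'
import cv2,numpy as np
from station import get_obs,cams,ticket
def P(c,X):
    m=cams.camera_model(c);K=np.array([[m['fx'],0,m['cx']],[0,m['fy'],m['cy']],[0,0,1.]])
    return cv2.projectPoints(np.asarray(X,float).reshape(-1,1,3),np.array(m['rvec']),np.array(m['tvec']),K,np.array(m['dist']))[0][:,0]
def U(c,px,z):
    m=cams.camera_model(c);K=np.array([[m['fx'],0,m['cx']],[0,m['fy'],m['cy']],[0,0,1.]])
    n=cv2.undistortPoints(np.asarray(px,float).reshape(-1,1,2),K,np.array(m['dist']))[:,0]
    R=cv2.Rodrigues(np.array(m['rvec']))[0];o=-R.T@np.array(m['tvec'])
    d=np.c_[n,np.ones(len(n))]@R
    return (o+d*((z-o[2])/d[:,2])[:,None])[:,:2]
def rect(c,im,cx,cy,z,half=.13,mm=.5):
    # up = +x, left = +y
    n=int(2*half/mm*1000);i,j=np.mgrid[:n,:n]
    X=cx+half-(i+.5)*mm/1000;Y=cy+half-(j+.5)*mm/1000
    p=P(c,np.stack([X,Y,0*X+z],-1)).reshape(n,n,2).astype(np.float32)
    return cv2.remap(im,p[...,0],p[...,1],cv2.INTER_CUBIC)
E
python3 - <<'E'
from h import *
S=.64
print("board corners low", U("top",np.array([[336,356],[432,368],[348,268],[441,277]])*S,.008))
print("up", U("top",np.array([[357,202],[450,212],[348,268],[441,277]])*S,.0135))
ims={c:cams.get_image(c) for c in("side","top")}
for c in ims: np.save(f"im_{c}.npy",ims[c])
for c in ims:
    for l,z in(("plate",.014),("mat",.005),("board",.008)):
        d=cams.masks_of(c,l)[0]; k=max(cv2.findContours(d['pixels'].astype(np.uint8),0,1)[0],key=len)[:,0]
        r=cv2.minAreaRect((U(c,k,z)*1000).astype(np.float32)); print(c,l,r)
    d=cams.masks_of(c,"lifter")[0]; print(c,"lifter",d['conf'],d['rect'])
o=U("top",np.array([[391,290],[625,375]])*S,.01);print(o)
a=rect("top",ims["top"],*o[0],.008,.14,.7);b=rect("top",ims["top"],*o[1],.015,.1,.5)
a=cv2.resize(a,(400,400));b=cv2.resize(b,(400,400))
a2=cv2.resize(rect("side",ims["side"],*o[0],.008,.14,.7),(400,400)) 
cv2.imwrite("pics/r.png",np.hstack([a,b])[:,:,::-1])
s=ims["side"][150:212,335:400];cv2.imwrite("pics/s.png",cv2.resize(s,None,fx=9,fy=9,interpolation=cv2.INTER_CUBIC)[:,:,::-1])
E
```

```text
board corners low [[ 0.49782588  0.11230683]
 [ 0.47744071 -0.01534741]
 [ 0.61884803  0.0944012 ]
 [ 0.60155495 -0.03295449]]
up [[ 0.71274088  0.08007661]
 [ 0.69321132 -0.04957023]
 [ 0.61738131  0.09388679]
 [ 0.6002034  -0.03262069]]
side plate ((558.22314453125, 39.1156005859375), (72.4457778930664, 64.51861572265625), 76.739013671875)
side mat ((428.5620422363281, -262.3375244140625), (82.95409393310547, 81.6561508178711), 76.96453857421875)
side board ((593.341064453125, 33.714508056640625), (141.17303466796875, 237.22242736816406), 80.25033569335938)
side lifter 0.72 [342.9, 155.1, 384.2, 192.6]
top plate ((564.4948120117188, 37.74259948730469), (67.12026977539062, 60.155609130859375), 79.18185424804688)
top mat ((435.82196044921875, -268.5564270019531), (80.25735473632812, 81.44046020507812), 77.58208465576172)
top board ((596.90966796875, 33.461181640625), (132.67811584472656, 222.62547302246094), 81.5150375366211)
top lifter 0.61 [75.7, 221.6, 143.8, 264.4]
[[ 0.5852491   0.03603087]
 [ 0.45732974 -0.27447015]]
```

View pics/r.png

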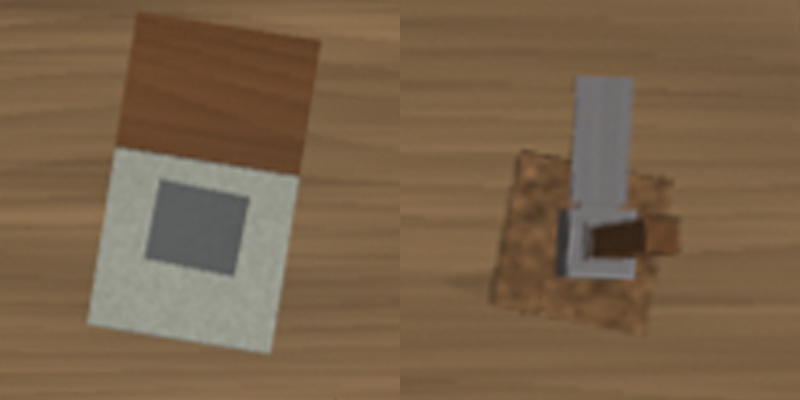

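View pics/s.png

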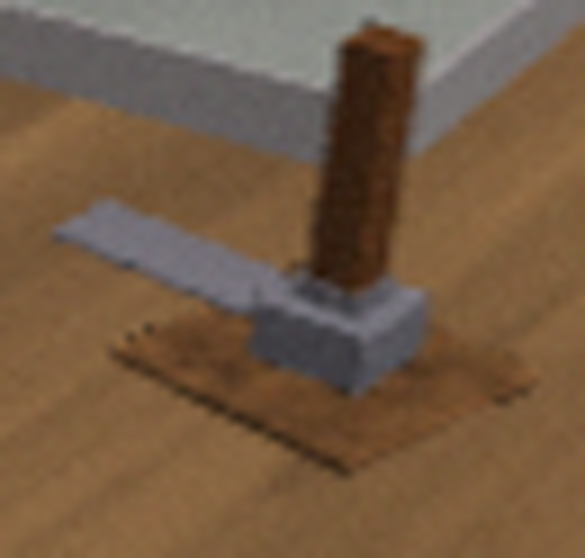

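```bash
cat > fit.py <<'E'
from h import *
from scipy.optimize import least_squares
def r2p(u,v,c,z,half,mm): # rect px -> image px
    return P("top",[[c[0]+half-v*mm,c[1]+half-u*mm,z]])[0]
c=(0.4573297,-0.27447015)
top=[(575,77),(632,77),(568,278),(636,278),(645,216),(680,216),(680,255),(645,255)]
tp=np.array([r2p(u-400,v,c,.015,.1,.0005) for u,v in top])
tm=[(83,14,'b'),(83,-14,'b'),(-17,17,18),(-17,-17,18),(8,8,94),(8,-8,94),(-8,-8,94),(-8,8,94)]
sp=np.array([(55,235),(108,200),(255,298),(355,325),(430,292),(255,352),(352,392),(425,345)])/9+[335,150]
# side cam sits to the left(+y), nearer the robot
sm=[(83,14,'b'),(83,-14,'b'),(17,17,18),(-17,17,18),(-17,-17,18),(17,17,0),(-17,17,0),(-17,-17,0)]
def W(ms,q):
    X=np.array([(a,b,10+q[3] if z=='b' else z) for a,b,z in ms],float)/1000
    s,co=np.sin(q[2]),np.cos(q[2])
    return np.c_[q[0]+co*X[:,0]-s*X[:,1],q[1]+s*X[:,0]+co*X[:,1],X[:,2]+.005]
def f(q): return np.r_[(P("top",W(tm,q))+q[4:6]-tp).ravel(),(P("side",W(sm,q))+q[6:8]-sp).ravel(),q[4:]/1.,q[3]/20]
r=least_squares(f,[.436,-.27,0,0,0,0,0,0]);q=r.x
print("lifter",q[:2],np.degrees(q[2]),"bend",q[3],q[4:]);print(np.round(r.fun.reshape(-1)[:32].reshape(16,2),1).tolist())
np.save("q.npy",q)
# board fit from rect corners (top), z-aware
c=(0.5852491,0.03603087)
bp=np.array([r2p(u,v,c,.008,.14,.0007) for u,v in[(88,325),(272,353),(115,148),(300,176),(137,12),(321,41)]])
bm=np.array([(-125,65,8),(-125,-65,8),(0,65,13.5),(0,-65,13.5),(95,65,13.5),(95,-65,13.5)])/1e3
def fb(p,m,pp):
    s,co=np.sin(p[2]),np.cos(p[2]);return (P("top",np.c_[p[0]+co*m[:,0]-s*m[:,1],p[1]+s*m[:,0]+co*m[:,1],m[:,2]])-pp).ravel()
r=least_squares(fb,[.6,.03,-.15],args=(bm,bp));b=r.x;print("board",b[:2],np.degrees(b[2]),np.abs(r.fun).max())
pp=np.array([r2p(u,v,c,.008,.14,.0007) for u,v in[(160,180),(249,197),(234,275),(145,258)]])
pm=np.array([(28,32,14),(28,-32,14),(-28,-32,14),(-28,32,14)])/1e3
r=least_squares(fb,[.56,.03,-.15],args=(pm,pp));p=r.x;print("plate",p[:2],np.degrees(p[2]),np.abs(r.fun).max())
d=p[:2]-b[:2];s,co=np.sin(b[2]),np.cos(b[2]);print("plate in board mm",1e3*(co*d[0]+s*d[1]),1e3*(-s*d[0]+co*d[1]))
for l,z in(("tin",.1),("tweezers",.004),("figure",.05)):
    d=cams.masks_of("top",l)[0]['rect'];print(l,U("top",[d[:2],d[2:]],z).round(3).tolist())
E
python3 fit.py
```

```text
lifter [ 0.43378359 -0.27306409] -2.1542969371143994 bend 1.5910962780940439 [-0.21181047 -0.7116612   0.95815434  0.73256788]
[[0.2, -0.1], [0.0, 0.4], [-0.3, -0.4], [-0.1, 0.3], [0.2, 0.4], [0.4, 0.7], [0.0, -0.1], [-0.2, -0.4], [-0.6, -0.2], [-0.4, 0.1], [-0.3, -0.7], [1.3, 0.8], [0.2, -0.5], [-1.2, -0.3], [0.5, -0.1], [-0.4, 0.1]]
board [0.61091325 0.03061197] -8.902991584742036 0.38070597551299556
plate [0.56479851 0.03798031] -10.847652359032725 0.26603800519811216
plate in board mm -46.699476591318025 0.14275360327981393
tin [[0.506, 0.368], [0.421, 0.234]]
tweezers [[0.441, -0.053], [0.318, -0.071]]
figure [[0.739, -0.249], [0.671, -0.299]]
```

>>> move_arm(
  series=[
    {"tx":-35,"ty":-28.4,"tz":-2},
    {"tx":-35,"ty":-28.4,"tz":-2},
    {"tx":-35,"ty":-28.4,"tz":-2},
    {"tx":-35,"ty":-28.4,"tz":-2},
    {"tx":-35,"ty":-28.4,"tz":-2},
    {"tx":-35,"ty":-28.4,"tz":-2},
    {"tx":-35,"ty":-28.4,"tz":-2},
    {"tx":-35,"ty":-28.4,"tz":-2},
    {"tx":-35,"ty":-28.4,"tz":-2},
    {"tx":-35,"ty":-28.4,"tz":-2},
    {"tx":-35,"ty":-28.4,"tz":-2},
    {"tx":-35,"ty":-28.4,"tz":-2},
  ],
  fingers=-1,
)

```text
invalid input at $.series[0]: expected keys tx, ty, tz, rx, ry, rz
```

>>> move_arm(
  series=[
    {"rz":8},
    {"rz":8},
    {"rz":8},
    {"rz":8},
    {"rz":8},
    {"rz":8},
    {"rz":8},
    {"rz":8},
    {"rz":8.4},
  ],
)

```text
invalid input at $.series[0]: expected keys tx, ty, tz, rx, ry, rz
```

>>> move_arm(
  series=[
    {"tx":-35,"ty":-28.4,"tz":-2,"rx":0,"ry":0,"rz":0},
    {"tx":-35,"ty":-28.4,"tz":-2,"rx":0,"ry":0,"rz":0},
    {"tx":-35,"ty":-28.4,"tz":-2,"rx":0,"ry":0,"rz":0},
    {"tx":-35,"ty":-28.4,"tz":-2,"rx":0,"ry":0,"rz":0},
    {"tx":-35,"ty":-28.4,"tz":-2,"rx":0,"ry":0,"rz":0},
    {"tx":-35,"ty":-28.4,"tz":-2,"rx":0,"ry":0,"rz":0},
    {"tx":-35,"ty":-28.4,"tz":-2,"rx":0,"ry":0,"rz":0},
    {"tx":-35,"ty":-28.4,"tz":-2,"rx":0,"ry":0,"rz":0},
    {"tx":-35,"ty":-28.4,"tz":-2,"rx":0,"ry":0,"rz":0},
    {"tx":-35,"ty":-28.4,"tz":-2,"rx":0,"ry":0,"rz":0},
    {"tx":-35,"ty":-28.4,"tz":-2,"rx":0,"ry":0,"rz":0},
    {"tx":-35,"ty":-28.4,"tz":-2,"rx":0,"ry":0,"rz":0},
  ],
  fingers=-1,
)

```text
t: 2.75
position: [0.5004, 0.1478, 0.2556]
tcp_rot: [180.0, 0.0, 160.3]
contact_force: [-0.0, 1.2, -0.2]
grip_width: 0.998
grasp_force: 0.0
```

>>> move_arm(
  series=[
    {"tx":0,"ty":0,"tz":0,"rx":0,"ry":0,"rz":8},
    {"tx":0,"ty":0,"tz":0,"rx":0,"ry":0,"rz":8},
    {"tx":0,"ty":0,"tz":0,"rx":0,"ry":0,"rz":8},
    {"tx":0,"ty":0,"tz":0,"rx":0,"ry":0,"rz":8},
    {"tx":0,"ty":0,"tz":0,"rx":0,"ry":0,"rz":8},
    {"tx":0,"ty":0,"tz":0,"rx":0,"ry":0,"rz":8},
    {"tx":0,"ty":0,"tz":0,"rx":0,"ry":0,"rz":8},
    {"tx":0,"ty":0,"tz":0,"rx":0,"ry":0,"rz":8},
    {"tx":0,"ty":0,"tz":0,"rx":0,"ry":0,"rz":8.4},
  ],
)

```text
t: 3.65
position: [0.4997, 0.1495, 0.2554]
tcp_rot: [180.0, -0.0, 87.6]
contact_force: [0.5, 0.2, 0.5]
grip_width: 0.998
grasp_force: 0.0
```

>>> move_arm(
  series=[
    {"tx":-38.6,"ty":-4.56,"tz":11.8,"rx":0,"ry":0,"rz":0},
    {"tx":-38.6,"ty":-4.56,"tz":11.8,"rx":0,"ry":0,"rz":0},
    {"tx":-38.6,"ty":-4.56,"tz":11.8,"rx":0,"ry":0,"rz":0},
    {"tx":-38.6,"ty":-4.56,"tz":11.8,"rx":0,"ry":0,"rz":0},
    {"tx":-38.6,"ty":-4.56,"tz":11.8,"rx":0,"ry":0,"rz":0},
    {"tx":-38.6,"ty":-4.56,"tz":11.8,"rx":0,"ry":0,"rz":0},
    {"tx":-38.6,"ty":-4.56,"tz":11.8,"rx":0,"ry":0,"rz":0},
    {"tx":-38.6,"ty":-4.56,"tz":11.8,"rx":0,"ry":0,"rz":0},
    {"tx":-38.6,"ty":-4.56,"tz":11.8,"rx":0,"ry":0,"rz":0},
    {"tx":-38.6,"ty":-4.56,"tz":11.8,"rx":0,"ry":0,"rz":0},
    {"tx":-38.6,"ty":-4.56,"tz":11.8,"rx":0,"ry":0,"rz":0},
    {"tx":0,"ty":0,"tz":0,"rx":0,"ry":0,"rz":0},
  ],
)

```text
t: 4.85
position: [0.4333, -0.2767, 0.1244]
tcp_rot: [-180.0, 0.0, 87.7]
contact_force: [1.1, 0.3, -0.0]
grip_width: 0.999
grasp_force: 0.0
```

>>> move_arm(
  series=[
    {"tx":3.5,"ty":0.6,"tz":8,"rx":0,"ry":0,"rz":0},
    {"tx":0,"ty":0,"tz":12,"rx":0,"ry":0,"rz":0},
    {"tx":0,"ty":0,"tz":12,"rx":0,"ry":0,"rz":0},
    {"tx":0,"ty":0,"tz":12,"rx":0,"ry":0,"rz":0},
    {"tx":0,"ty":0,"tz":12,"rx":0,"ry":0,"rz":0},
    {"tx":0,"ty":0,"tz":12,"rx":0,"ry":0,"rz":0},
    {"tx":0,"ty":0,"tz":0,"rx":0,"ry":0,"rz":0},
  ],
)

```text
t: 5.55
position: [0.4339, -0.2687, 0.0558]
tcp_rot: [-179.9, -0.1, 87.9]
contact_force: [0.0, 0.0, 0.8]
grip_width: 0.999
grasp_force: 0.0
```

>>> move_arm(
  series=[
    {"tx":0,"ty":0,"tz":0,"rx":0,"ry":0,"rz":0},
    {"tx":0,"ty":0,"tz":0,"rx":0,"ry":0,"rz":0},
    {"tx":0,"ty":0,"tz":0,"rx":0,"ry":0,"rz":0},
    {"tx":0,"ty":0,"tz":0,"rx":0,"ry":0,"rz":0},
    {"tx":0,"ty":0,"tz":0,"rx":0,"ry":0,"rz":0},
    {"tx":0,"ty":0,"tz":0,"rx":0,"ry":0,"rz":0},
    {"tx":0,"ty":0,"tz":0,"rx":0,"ry":0,"rz":0},
    {"tx":0,"ty":0,"tz":0,"rx":0,"ry":0,"rz":0},
  ],
  fingers=1,
  grip_force=40,
)

```text
t: 6.35
position: [0.4348, -0.2695, 0.0577]
tcp_rot: [180.0, 0.0, 87.9]
contact_force: [-0.8, -0.4, 6.0]
grip_width: 0.187
grasp_force: 43.8
```

>>> move_arm(
  series=[
    {"tx":0,"ty":0,"tz":0,"rx":0,"ry":0,"rz":0},
    {"tx":0,"ty":0,"tz":-5,"rx":0,"ry":0,"rz":0},
    {"tx":0,"ty":0,"tz":-10,"rx":0,"ry":0,"rz":0},
    {"tx":0,"ty":0,"tz":-20,"rx":0,"ry":0,"rz":0},
    {"tx":0,"ty":0,"tz":-25,"rx":0,"ry":0,"rz":0},
    {"tx":0,"ty":0,"tz":-25,"rx":0,"ry":0,"rz":0},
    {"tx":0,"ty":0,"tz":-15,"rx":0,"ry":0,"rz":0},
    {"tx":0,"ty":0,"tz":0,"rx":0,"ry":0,"rz":6.8},
    {"tx":0,"ty":0,"tz":0,"rx":7,"ry":0,"rz":0},
    {"tx":0,"ty":0,"tz":0,"rx":7,"ry":0,"rz":0},
    {"tx":0,"ty":0,"tz":0,"rx":6,"ry":0,"rz":0},
    {"tx":0,"ty":0,"tz":0,"rx":0,"ry":0,"rz":0},
  ],
  fingers=1,
  grip_force=90,
)

```text
t: 7.55
position: [0.4363, -0.2696, 0.157]
tcp_rot: [-159.9, 0.0, 81.2]
contact_force: [0.4, -0.2, -1.6]
grip_width: 0.177
grasp_force: 88.4
```

```bash
cat > kin.py <<'E'
from h import *
from scipy.spatial.transform import Rotation as Ro
B=np.array([0.6109,0.0306]);by=np.radians(-8.9)
Rb=Ro.from_euler('z',by).as_matrix()
G=np.array([-3.0,0.,51.7])  # lifter origin in tool frame mm
BEND=1.6
def st(n=1):
    o=get_obs();return np.array(o['position'])*1e3,Ro.from_euler('xyz',o['tcp_rot'],degrees=True).as_matrix(),o
def lift(p,R,a):  # lifter-frame point (mm) -> world mm ; lifter x=tool y, y=tool x, z=-tool z
    return p+R@(G+np.array([a[1],a[0],-a[2]]))
def tobrd(w): return Rb.T@(w-np.r_[B*1e3,0])
def tip(p,R): return tobrd(lift(p,R,[83,0,10+BEND]))
def delta(R,d): return (R.T@Rb@np.asarray(d,float)).round(1) # board-frame shift -> tool axes
E
python3 - <<'E'
from kin import *
p,R,o=st();t=tip(p,R);print(o['t'],p,o['tcp_rot'],o['contact_force'],"tip board",t)
lo=tobrd(lift(p,R,[0,0,0]));print(lo)
print(delta(R,np.array([-90,0,40])-t))
print("unit x",delta(R,[100,0,0]),"unit z",delta(R,[0,0,100]), delta(R,[0,100,0]))
E
```

```text
7.55 [ 436.31088338 -269.58342576  156.96983435] [-1.59869235e+02  6.85971128e-03  8.11710740e+01] [ 0.43548106 -0.15164779 -1.57006832] tip board [ -61.91334069 -326.50830215   90.75431652]
[-143.8350773  -326.60780811  108.42856813]
[326.5  -8.5  57.1]
unit x [ -0.1  93.9 -34.4] unit z [ -0.  -34.4 -93.9] [100.    0.1  -0.1]
```

>>> move_arm(
  series=[
    {"tx":29.7,"ty":-0.77,"tz":5.2,"rx":0,"ry":0,"rz":0},
    {"tx":29.7,"ty":-0.77,"tz":5.2,"rx":0,"ry":0,"rz":0},
    {"tx":29.7,"ty":-0.77,"tz":5.2,"rx":0,"ry":0,"rz":0},
    {"tx":29.7,"ty":-0.77,"tz":5.2,"rx":0,"ry":0,"rz":0},
    {"tx":29.7,"ty":-0.77,"tz":5.2,"rx":0,"ry":0,"rz":0},
    {"tx":29.7,"ty":-0.77,"tz":5.2,"rx":0,"ry":0,"rz":0},
    {"tx":29.7,"ty":-0.77,"tz":5.2,"rx":0,"ry":0,"rz":0},
    {"tx":29.7,"ty":-0.77,"tz":5.2,"rx":0,"ry":0,"rz":0},
    {"tx":29.7,"ty":-0.77,"tz":5.2,"rx":0,"ry":0,"rz":0},
    {"tx":29.7,"ty":-0.77,"tz":5.2,"rx":0,"ry":0,"rz":0},
    {"tx":29.7,"ty":-0.77,"tz":5.2,"rx":0,"ry":0,"rz":0},
    {"tx":0,"ty":0,"tz":0,"rx":0,"ry":0,"rz":0},
  ],
)

```text
t: 8.75
position: [0.4575, 0.0601, 0.1069]
tcp_rot: [-160.1, -0.1, 81.2]
contact_force: [-0.1, -0.6, -1.2]
grip_width: 0.169
grasp_force: 88.3
```

```bash
cat > look.py <<'E'
import sys
from kin import *
n=sys.argv[1]
s=cams.get_image("side");t=cams.get_image("top")
r=[]
for k in range(3):
    p,R,o=st();r.append(tip(p,R)); cams.get_image("top") if k<2 else 0
print(o['t'],"tips",np.round(r,1).tolist(),o['contact_force'].round(2))
for w in(tip(p,R),):
    for dy in(14,-14):
        X=(lift(p,R,[83,dy,10+BEND]))/1e3;print("proj tip side",P("side",X)[0].round(1),"top",P("top",X)[0].round(1))
a=cv2.resize(s[160:280,170:320],(400,320),interpolation=cv2.INTER_CUBIC)
b=cv2.resize(t[120:260,200:300],(229,320),interpolation=cv2.INTER_CUBIC)
a=cv2.resize(a,None,fx=1.4,fy=1.4);b=cv2.resize(b,(229,448))
cv2.imwrite(f"pics/{n}.png",np.hstack([a,b])[:,:,::-1])
# side: px=170+u/3.733, 160+v/3.733 ; top: px=200+(u-560)/2.29, 120+v/3.2
E
python3 look.py L1
```

```text
8.95 tips [[-91.2, 0.1, 41.2], [-90.9, -0.4, 41.2], [-90.8, -0.7, 41.2]] [-1.21 -0.87 -1.17]
proj tip side [251.1 219.4] top [239.9 212.5]
proj tip side [262.1 214.4] top [253.7 214.2]
```

View pics/L1.png

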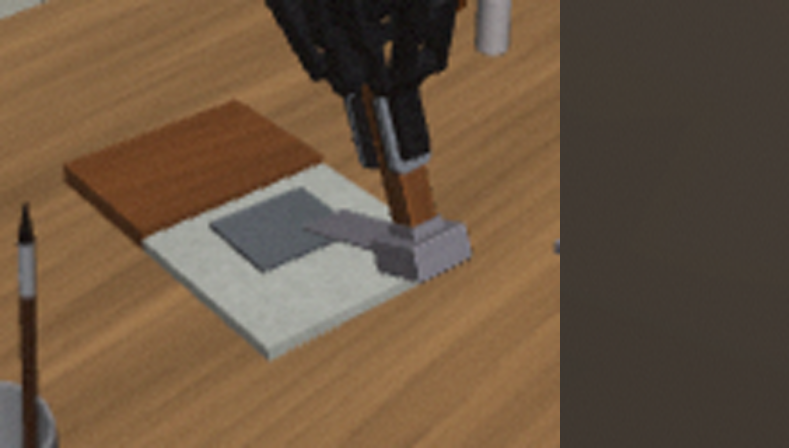

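>>> move_arm(
  series=[
    {"tx":0,"ty":2.06,"tz":5.63,"rx":0,"ry":0,"rz":0},
    {"tx":0,"ty":2.06,"tz":5.63,"rx":0,"ry":0,"rz":0},
    {"tx":0,"ty":2.06,"tz":5.63,"rx":0,"ry":0,"rz":0},
    {"tx":0,"ty":2.06,"tz":5.63,"rx":0,"ry":0,"rz":0},
    {"tx":0,"ty":0,"tz":0,"rx":0,"ry":0,"rz":0},
    {"tx":0,"ty":0,"tz":0,"rx":0,"ry":0,"rz":0},
  ],
)

```text
t: 9.55
position: [0.4579, 0.0576, 0.0824]
tcp_rot: [-160.0, 0.0, 81.1]
contact_force: [1.4, -0.4, -1.9]
grip_width: 0.176
grasp_force: 88.3
```

>>> move_arm(
  series=[
    {"tx":0,"ty":0.69,"tz":1.88,"rx":0,"ry":0,"rz":0},
    {"tx":0,"ty":0,"tz":0,"rx":0,"ry":0,"rz":0},
    {"tx":0,"ty":0,"tz":0,"rx":0,"ry":0,"rz":0},
  ],
)

```text
t: 9.85
position: [0.4581, 0.0576, 0.0808]
tcp_rot: [-160.0, -0.0, 81.1]
contact_force: [-0.7, 0.4, -1.3]
grip_width: 0.172
grasp_force: 88.3
```

>>> move_arm(
  series=[
    {"tx":0,"ty":0.69,"tz":1.88,"rx":0,"ry":0,"rz":0},
    {"tx":0,"ty":0,"tz":0,"rx":0,"ry":0,"rz":0},
    {"tx":0,"ty":0,"tz":0,"rx":0,"ry":0,"rz":0},
  ],
)

```text
t: 10.15
position: [0.458, 0.0575, 0.0786]
tcp_rot: [-160.0, 0.0, 81.1]
contact_force: [-0.1, 0.3, -1.1]
grip_width: 0.171
grasp_force: 88.3
```

>>> move_arm(
  series=[
    {"tx":0,"ty":0.34,"tz":0.94,"rx":0,"ry":0,"rz":0},
    {"tx":0,"ty":0.34,"tz":0.94,"rx":0,"ry":0,"rz":0},
    {"tx":0,"ty":0,"tz":0,"rx":0,"ry":0,"rz":0},
    {"tx":0,"ty":0,"tz":0,"rx":0,"ry":0,"rz":0},
  ],
)

```text
t: 10.55
position: [0.458, 0.0575, 0.0766]
tcp_rot: [-160.0, -0.0, 81.1]
contact_force: [0.7, 0.0, -1.0]
grip_width: 0.176
grasp_force: 88.3
```

>>> move_arm(
  series=[
    {"tx":0,"ty":0.34,"tz":0.94,"rx":0,"ry":0,"rz":0},
    {"tx":0,"ty":0,"tz":0,"rx":0,"ry":0,"rz":0},
    {"tx":0,"ty":0,"tz":0,"rx":0,"ry":0,"rz":0},
  ],
)

```text
t: 10.85
position: [0.4581, 0.0576, 0.0756]
tcp_rot: [-160.0, 0.0, 81.1]
contact_force: [0.1, -0.2, -1.4]
grip_width: 0.181
grasp_force: 88.3
```

```bash
cat > f.py <<'E'
from kin import *
F=[];M=[];T=[]
for k in range(6):
    p,R,o=st();F.append(o['contact_force']);M.append(o['moment']);T.append(tip(p,R))
    if k<5: cams.get_image("side")
print(round(o['t'],2),"F(board)",(Rb.T@np.mean(F,0)).round(2),"sd",np.std(F,0).round(2),"M",(Rb.T@np.mean(M,0)).round(3),"tip",np.mean(T,0).round(2))
E
python3 f.py
```

```text
11.1 F(board) [-0.07 -0.15 -1.47] sd [0.24 0.42 0.62] M [ 0.013 -0.267 -0.018] tip [-9.089e+01 -1.000e-02  9.600e+00]
```

>>> move_arm(
  series=[
    {"tx":0,"ty":0.34,"tz":0.94,"rx":0,"ry":0,"rz":0},
    {"tx":0,"ty":0,"tz":0,"rx":0,"ry":0,"rz":0},
    {"tx":0,"ty":0,"tz":0,"rx":0,"ry":0,"rz":0},
  ],
)

```text
t: 11.4
position: [0.458, 0.0576, 0.0746]
tcp_rot: [-160.0, 0.0, 81.1]
contact_force: [0.1, 0.7, -1.6]
grip_width: 0.175
grasp_force: 88.3
```

>>> move_arm(
  series=[
    {"tx":0,"ty":0.34,"tz":0.94,"rx":0,"ry":0,"rz":0},
    {"tx":0,"ty":0,"tz":0,"rx":0,"ry":0,"rz":0},
    {"tx":0,"ty":0,"tz":0,"rx":0,"ry":0,"rz":0},
  ],
)

```text
t: 11.7
position: [0.458, 0.0576, 0.0737]
tcp_rot: [-160.0, 0.0, 81.1]
contact_force: [-0.1, 0.4, 0.5]
grip_width: 0.174
grasp_force: 88.7
```

```bash
python3 f.py
```

```text
11.95 F(board) [-0.82  0.28 -0.04] sd [0.41 0.45 0.79] M [ 0.026 -0.145 -0.005] tip [-9.093e+01 -1.000e-02  7.610e+00]
```

>>> move_arm(
  series=[
    {"tx":0,"ty":-0.1,"tz":-0.28,"rx":0,"ry":0,"rz":0},
    {"tx":0,"ty":3.76,"tz":-1.38,"rx":0,"ry":0,"rz":0},
    {"tx":0,"ty":3.76,"tz":-1.38,"rx":0,"ry":0,"rz":0},
    {"tx":0,"ty":2.82,"tz":-1.03,"rx":0,"ry":0,"rz":0},
    {"tx":0,"ty":1.88,"tz":-0.69,"rx":0,"ry":0,"rz":0},
    {"tx":0,"ty":1.88,"tz":-0.69,"rx":0,"ry":0,"rz":0},
    {"tx":0,"ty":1.88,"tz":-0.69,"rx":0,"ry":0,"rz":0},
    {"tx":0,"ty":1.88,"tz":-0.69,"rx":0,"ry":0,"rz":0},
    {"tx":0,"ty":1.88,"tz":-0.69,"rx":0,"ry":0,"rz":0},
    {"tx":0,"ty":1.88,"tz":-0.69,"rx":0,"ry":0,"rz":0},
    {"tx":0,"ty":0,"tz":0,"rx":0,"ry":0,"rz":0},
  ],
)

```text
t: 13.05
position: [0.4812, 0.0539, 0.074]
tcp_rot: [-160.0, -0.0, 81.1]
contact_force: [1.2, -0.4, -1.5]
grip_width: 0.168
grasp_force: 88.4
```

```bash
python3 f.py; python3 look.py L2
```

```text
13.3 F(board) [ 0.16 -0.12 -1.12] sd [0.64 0.33 0.26] M [ 0.012 -0.324 -0.   ] tip [-67.68  -0.     7.96]
13.5 tips [[-67.9, -0.0, 8.0], [-67.9, 0.0, 7.9], [-67.9, -0.0, 8.0]] [ 0.54 -0.28 -0.89]
proj tip side [244.7 228. ] top [241.9 204.2]
proj tip side [255.4 223. ] top [255.  205.8]
```

View pics/L2.png

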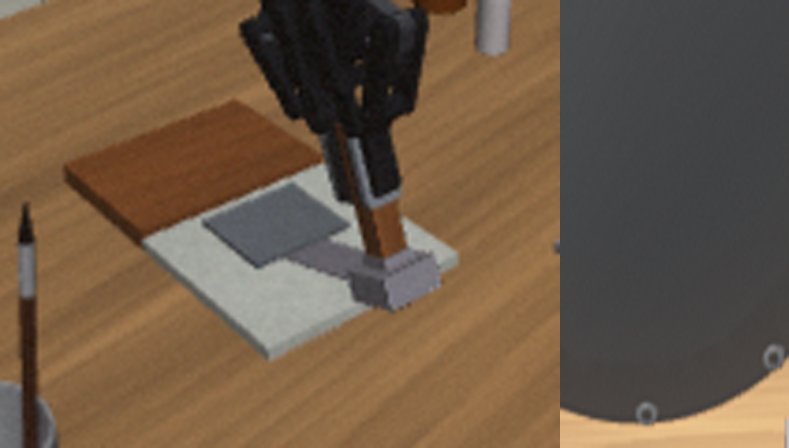

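>>> move_arm(
  series=[
    {"tx":0,"ty":1.88,"tz":-0.69,"rx":0,"ry":0,"rz":0},
    {"tx":0,"ty":1.88,"tz":-0.69,"rx":0,"ry":0,"rz":0},
    {"tx":0,"ty":1.88,"tz":-0.69,"rx":0,"ry":0,"rz":0},
    {"tx":0,"ty":1.88,"tz":-0.69,"rx":0,"ry":0,"rz":0},
    {"tx":0,"ty":1.88,"tz":-0.69,"rx":0,"ry":0,"rz":0},
    {"tx":0,"ty":1.88,"tz":-0.69,"rx":0,"ry":0,"rz":0},
    {"tx":0,"ty":0,"tz":0,"rx":0,"ry":0,"rz":0},
  ],
)

```text
t: 14.2
position: [0.4931, 0.0521, 0.074]
tcp_rot: [-160.0, 0.0, 81.1]
contact_force: [-0.1, 0.5, -1.3]
grip_width: 0.177
grasp_force: 88.4
```

```bash
python3 f.py
```

```text
14.45 F(board) [-0.01 -0.09 -1.46] sd [0.29 0.37 0.32] M [-0.001 -0.3   -0.014] tip [-5.569e+01 -1.000e-02  7.970e+00]
```

Now 1 mm steps until the step is felt.

>>> move_arm(
  series=[
    {"tx":0,"ty":0.94,"tz":-0.34,"rx":0,"ry":0,"rz":0},
    {"tx":0,"ty":0.94,"tz":-0.34,"rx":0,"ry":0,"rz":0},
    {"tx":0,"ty":0.94,"tz":-0.34,"rx":0,"ry":0,"rz":0},
    {"tx":0,"ty":0,"tz":0,"rx":0,"ry":0,"rz":0},
  ],
)

```text
t: 14.85
position: [0.4958, 0.0516, 0.074]
tcp_rot: [-160.0, 0.0, 81.1]
contact_force: [-0.3, -0.2, -1.2]
grip_width: 0.171
grasp_force: 88.5
```

```bash
python3 f.py
```

```text
15.1 F(board) [ 0.56 -0.29 -1.51] sd [0.73 0.35 0.23] M [-0.012 -0.291 -0.01 ] tip [-5.272e+01 -1.000e-02  7.970e+00]
```

>>> move_arm(
  series=[
    {"tx":0,"ty":0.94,"tz":-0.34,"rx":0,"ry":0,"rz":0},
    {"tx":0,"ty":0,"tz":0,"rx":0,"ry":0,"rz":0},
  ],
)

```text
t: 15.3
position: [0.4966, 0.0515, 0.074]
tcp_rot: [-160.0, 0.0, 81.1]
contact_force: [-0.4, -0.2, -1.0]
grip_width: 0.176
grasp_force: 88.3
```

```bash
python3 f.py
```

```text
15.55 F(board) [-0.59 -0.35 -0.71] sd [0.47 0.45 0.23] M [ 0.023 -0.147 -0.007] tip [-5.189e+01 -1.000e-02  7.960e+00]
```

>>> move_arm(
  series=[
    {"tx":0,"ty":0.94,"tz":-0.34,"rx":0,"ry":0,"rz":0},
    {"tx":0,"ty":0,"tz":0,"rx":0,"ry":0,"rz":0},
  ],
)

```text
t: 15.75
position: [0.497, 0.0514, 0.074]
tcp_rot: [-159.9, 0.0, 81.1]
contact_force: [-4.6, 0.9, -0.1]
grip_width: 0.171
grasp_force: 88.4
```

```bash
python3 f.py;  python3 look.py L3
```

```text
16.0 F(board) [-5.11  0.02  1.09] sd [0.4  0.35 0.63] M [ 0.014  0.852 -0.007] tip [-51.51  -0.06   7.87]
16.2 tips [[-51.5, -0.1, 7.9], [-51.5, -0.1, 7.9], [-51.5, -0.0, 7.9]] [-4.43  1.45  1.95]
proj tip side [240.2 224.5] top [242.9 196.7]
proj tip side [250.8 219.7] top [256.  198.2]
```

View pics/L3.png

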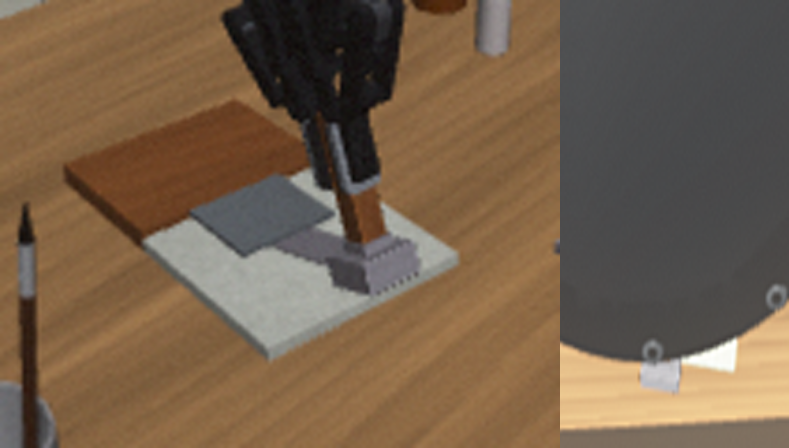

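```bash
cat > arc.py <<'E'
import numpy as np,sys,json
def tipB(th,m=1.5):
    c,s=np.cos(th),np.sin(th); z=50*s if th>np.radians(22.6) else 44*s+2.5*c
    return np.array([-2-3.5*s-50*c-.5-m*c, 8+z-1.4+m*s])
if __name__=="__main__":
    th=np.radians([2,5,8,11,14,17,20,23,26,29,32,35,38,41,44,47,50,53,56,59,62,65,68,71,74,77,80,83,86,89])
    pts=[tipB(t) for t in th]; pts[0]=np.array([-53.5,8.2]); cur=np.array([-50.7,7.97])
    for t,p in zip(th,pts):
        d=p-cur; cur=p; print(round(np.degrees(t)),p.round(1),"ty",round(.9397*d[0]-.342*d[1],1),"tz",round(-.342*d[0]-.9397*d[1],1))
E
python3 arc.py
```

```text
2 [-53.5   8.2] ty -2.7 tz 0.7
5 [-54.1  13.1] ty -2.2 tz -4.4
8 [-54.   15.4] ty -0.7 tz -2.3
11 [-53.7  17.7] ty -0.5 tz -2.3
14 [-53.3  20. ] ty -0.4 tz -2.3
17 [-52.8  22.3] ty -0.3 tz -2.3
20 [-52.1  24.5] ty -0.1 tz -2.3
23 [-51.3  26.7] ty 0.0 tz -2.4
26 [-50.3  29.2] ty 0.1 tz -2.6
29 [-49.2  31.6] ty 0.2 tz -2.6
32 [-48.   33.9] ty 0.3 tz -2.6
35 [-46.7  36.1] ty 0.5 tz -2.6
38 [-45.2  38.3] ty 0.6 tz -2.5
41 [-43.7  40.4] ty 0.8 tz -2.5
44 [-42.   42.4] ty 0.9 tz -2.4
47 [-40.2  44.3] ty 1.0 tz -2.4
50 [-38.3  46.1] ty 1.2 tz -2.3
53 [-36.3  47.7] ty 1.3 tz -2.3
56 [-34.2  49.3] ty 1.4 tz -2.2
59 [-32.   50.7] ty 1.5 tz -2.1
62 [-29.8  52.1] ty 1.7 tz -2.0
65 [-27.4  53.3] ty 1.8 tz -1.9
68 [-25.   54.3] ty 1.9 tz -1.8
71 [-22.6  55.3] ty 2.0 tz -1.7
74 [-20.1  56.1] ty 2.1 tz -1.6
77 [-17.5  56.8] ty 2.2 tz -1.5
80 [-14.9  57.3] ty 2.3 tz -1.4
83 [-12.3  57.7] ty 2.3 tz -1.3
86 [-9.6 58. ] ty 2.4 tz -1.2
89 [-6.9 58.1] ty 2.5 tz -1.0
```

>>> move_arm(
  series=[
    {"tx":0,"ty":-2.7,"tz":0.7,"rx":0,"ry":0,"rz":0},
    {"tx":0,"ty":-1.1,"tz":-2.2,"rx":0,"ry":0,"rz":0},
    {"tx":0,"ty":-1.1,"tz":-2.2,"rx":0,"ry":0,"rz":0},
    {"tx":0,"ty":-0.7,"tz":-2.3,"rx":0,"ry":0,"rz":0},
    {"tx":0,"ty":-0.5,"tz":-2.3,"rx":0,"ry":0,"rz":0},
    {"tx":0,"ty":-0.4,"tz":-2.3,"rx":0,"ry":0,"rz":0},
    {"tx":0,"ty":-0.3,"tz":-2.3,"rx":0,"ry":0,"rz":0},
    {"tx":0,"ty":-0.1,"tz":-2.3,"rx":0,"ry":0,"rz":0},
    {"tx":0,"ty":0,"tz":-2.4,"rx":0,"ry":0,"rz":0},
    {"tx":0,"ty":0.1,"tz":-2.6,"rx":0,"ry":0,"rz":0},
    {"tx":0,"ty":0.2,"tz":-2.6,"rx":0,"ry":0,"rz":0},
    {"tx":0,"ty":0.3,"tz":-2.6,"rx":0,"ry":0,"rz":0},
  ],
)

```text
t: 17.4
position: [0.5005, 0.0509, 0.1003]
tcp_rot: [-160.0, -0.0, 81.1]
contact_force: [0.8, 0.1, -1.8]
grip_width: 0.17
grasp_force: 88.6
```

```bash
python3 f.py;  python3 look.py L4
```

```text
17.65 F(board) [ 0.07  0.12 -1.7 ] sd [0.63 0.22 0.29] M [-0.027 -0.218 -0.002] tip [-47.89   0.    34.18]
17.85 tips [[-48.2, -0.0, 33.9], [-48.2, -0.0, 33.9], [-48.2, -0.0, 33.9]] [ 0.73  0.74 -1.43]
proj tip side [238.7 213.6] top [242.5 192.7]
proj tip side [249.4 208.9] top [256.  194.3]
```

View pics/L4.png

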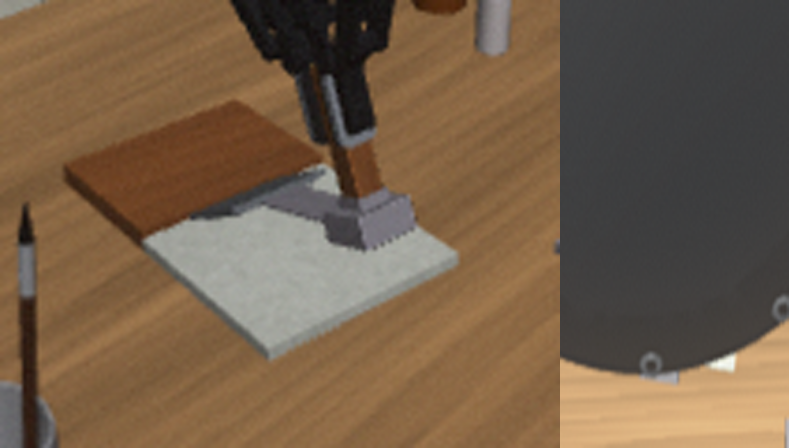

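>>> move_arm(
  series=[
    {"tx":0,"ty":0.5,"tz":-2.6,"rx":0,"ry":0,"rz":0},
    {"tx":0,"ty":0.6,"tz":-2.5,"rx":0,"ry":0,"rz":0},
    {"tx":0,"ty":0.8,"tz":-2.5,"rx":0,"ry":0,"rz":0},
    {"tx":0,"ty":0.9,"tz":-2.4,"rx":0,"ry":0,"rz":0},
    {"tx":0,"ty":1.0,"tz":-2.4,"rx":0,"ry":0,"rz":0},
    {"tx":0,"ty":1.2,"tz":-2.3,"rx":0,"ry":0,"rz":0},
    {"tx":0,"ty":1.3,"tz":-2.3,"rx":0,"ry":0,"rz":0},
    {"tx":0,"ty":1.4,"tz":-2.2,"rx":0,"ry":0,"rz":0},
    {"tx":0,"ty":1.5,"tz":-2.1,"rx":0,"ry":0,"rz":0},
    {"tx":0,"ty":1.7,"tz":-2.0,"rx":0,"ry":0,"rz":0},
    {"tx":0,"ty":1.8,"tz":-1.9,"rx":0,"ry":0,"rz":0},
  ],
)

```text
t: 18.95
position: [0.5208, 0.0477, 0.1195]
tcp_rot: [-160.0, -0.0, 81.1]
contact_force: [0.4, -0.2, -1.3]
grip_width: 0.175
grasp_force: 88.6
```

```bash
python3 f.py;  python3 look.py L5
```

```text
19.2 F(board) [ 0.07 -0.24 -1.57] sd [0.49 0.2  0.51] M [ 0.003 -0.262  0.006] tip [-2.729e+01 -1.000e-02  5.339e+01]
19.4 tips [[-27.7, -0.0, 53.3], [-27.7, -0.0, 53.3], [-27.6, -0.0, 53.3]] [ 1.13  0.04 -1.17]
proj tip side [232.5 201.7] top [243.3 180.9]
proj tip side [243.3 197.3] top [257.1 182.5]
```

View pics/L5.png

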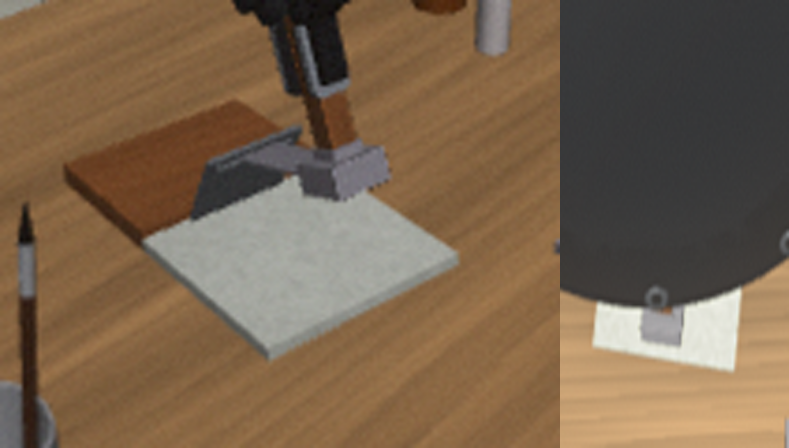

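>>> move_arm(
  series=[
    {"tx":0,"ty":1.9,"tz":-1.8,"rx":0,"ry":0,"rz":0},
    {"tx":0,"ty":2.0,"tz":-1.7,"rx":0,"ry":0,"rz":0},
    {"tx":0,"ty":2.1,"tz":-1.6,"rx":0,"ry":0,"rz":0},
    {"tx":0,"ty":2.2,"tz":-1.5,"rx":0,"ry":0,"rz":0},
    {"tx":0,"ty":2.3,"tz":-1.4,"rx":0,"ry":0,"rz":0},
    {"tx":0,"ty":2.3,"tz":-1.3,"rx":0,"ry":0,"rz":0},
    {"tx":0,"ty":2.4,"tz":-1.2,"rx":0,"ry":0,"rz":0},
    {"tx":0,"ty":2.4,"tz":-1.0,"rx":0,"ry":0,"rz":0},
  ],
)

```text
t: 20.2
position: [0.5411, 0.0445, 0.1242]
tcp_rot: [-160.0, 0.0, 81.1]
contact_force: [-0.1, 0.9, -2.0]
grip_width: 0.174
grasp_force: 88.6
```

>>> move_arm(
  series=[
    {"tx":0,"ty":1.5,"tz":-0.5,"rx":0,"ry":0,"rz":0},
    {"tx":0,"ty":1.5,"tz":-0.5,"rx":0,"ry":0,"rz":0},
    {"tx":0,"ty":1.5,"tz":-0.5,"rx":0,"ry":0,"rz":0},
    {"tx":0,"ty":1.5,"tz":-0.5,"rx":0,"ry":0,"rz":0},
    {"tx":0,"ty":1.5,"tz":-0.4,"rx":0,"ry":0,"rz":0},
    {"tx":0,"ty":1.6,"tz":-0.3,"rx":0,"ry":0,"rz":0},
    {"tx":0,"ty":1.6,"tz":-0.3,"rx":0,"ry":0,"rz":0},
  ],
)

```text
t: 20.9
position: [0.552, 0.0428, 0.1234]
tcp_rot: [-160.0, 0.0, 81.1]
contact_force: [0.4, 0.1, -0.5]
grip_width: 0.177
grasp_force: 88.7
```

```bash
python3 f.py;  python3 look.py L6
```

```text
21.15 F(board) [-0.09  0.15 -0.35] sd [0.37 0.35 0.5 ] M [-0.023 -0.308  0.001] tip [ 4.200e+00 -2.000e-02  5.727e+01]
21.35 tips [[4.0, 0.0, 57.3], [3.9, -0.0, 57.3], [4.0, 0.0, 57.3]] [-0.15  0.35 -0.64]
proj tip side [224.1 194.3] top [245.3 165.3]
proj tip side [234.8 190.1] top [259.  166.9]
```

View pics/L6.png

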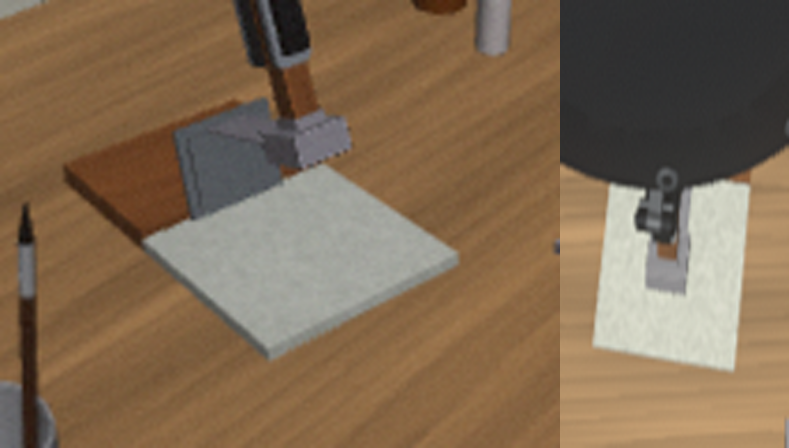

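>>> move_arm(
  series=[
    {"tx":0,"ty":1.2,"tz":-0.9,"rx":0,"ry":0,"rz":0},
    {"tx":0,"ty":1.5,"tz":-0.5,"rx":0,"ry":0,"rz":0},
    {"tx":0,"ty":1.5,"tz":-0.4,"rx":0,"ry":0,"rz":0},
    {"tx":0,"ty":1.5,"tz":-0.4,"rx":0,"ry":0,"rz":0},
    {"tx":0,"ty":1.6,"tz":-0.4,"rx":0,"ry":0,"rz":0},
    {"tx":0,"ty":1.6,"tz":-0.3,"rx":0,"ry":0,"rz":0},
    {"tx":0,"ty":1.6,"tz":-0.2,"rx":0,"ry":0,"rz":0},
  ],
)

```text
t: 22.05
position: [0.5628, 0.0411, 0.1226]
tcp_rot: [-160.0, 0.0, 81.1]
contact_force: [-0.4, 0.5, -2.2]
grip_width: 0.176
grasp_force: 88.7
```

```bash
python3 f.py;  python3 look.py L7
```

```text
22.3 F(board) [-0.28  0.35 -1.56] sd [0.41 0.45 0.39] M [ 0.001 -0.252  0.01 ] tip [ 1.505e+01 -1.000e-02  5.653e+01]
22.5 tips [[14.9, -0.0, 56.6], [14.9, -0.0, 56.6], [14.9, -0.0, 56.6]] [ 0.48  1.02 -0.83]
proj tip side [221.4 192.6] top [246.  160.3]
proj tip side [232.  188.5] top [259.6 161.9]
```

View pics/L7.png

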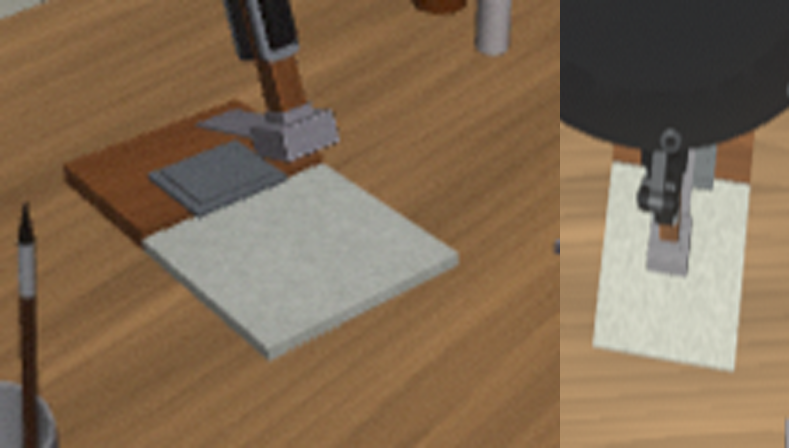

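>>> move_arm(
  series=[
    {"tx":0,"ty":-8,"tz":-12,"rx":0,"ry":0,"rz":0},
    {"tx":0,"ty":-10,"tz":-22,"rx":0,"ry":0,"rz":0},
    {"tx":0,"ty":-10,"tz":-22,"rx":0,"ry":0,"rz":0},
    {"tx":0,"ty":0,"tz":0,"rx":-7,"ry":0,"rz":0},
    {"tx":0,"ty":0,"tz":0,"rx":-7,"ry":0,"rz":0},
    {"tx":0,"ty":0,"tz":0,"rx":-6,"ry":0,"rz":0},
    {"tx":0,"ty":0,"tz":0,"rx":0,"ry":0,"rz":-6.8},
    {"tx":0,"ty":0,"tz":0,"rx":0,"ry":0,"rz":0},
  ],
)

```text
t: 23.3
position: [0.5549, 0.0425, 0.1863]
tcp_rot: [179.9, -0.0, 88.1]
contact_force: [0.9, 0.3, -2.1]
grip_width: 0.171
grasp_force: 88.6
```

```bash
python3 - <<'E'
from kin import *
p,R,o=st();print(o['t'],p,o['tcp_rot']);print(R.T@(np.array([434.3,-269.7,115])-p))
E
```

```text
23.3 [554.93046739  42.49057207 186.33832619] [ 1.79934850e+02 -4.26396375e-03  8.80608001e+01]
[-316.09909789 -110.0781972    71.18968012]
```

>>> move_arm(
  series=[
    {"tx":-28.7,"ty":-10,"tz":5,"rx":0,"ry":0,"rz":0},
    {"tx":-28.7,"ty":-10,"tz":5,"rx":0,"ry":0,"rz":0},
    {"tx":-28.7,"ty":-10,"tz":5,"rx":0,"ry":0,"rz":0},
    {"tx":-28.7,"ty":-10,"tz":5,"rx":0,"ry":0,"rz":0},
    {"tx":-28.7,"ty":-10,"tz":5,"rx":0,"ry":0,"rz":0},
    {"tx":-28.7,"ty":-10,"tz":5,"rx":0,"ry":0,"rz":0},
    {"tx":-28.7,"ty":-10,"tz":5,"rx":0,"ry":0,"rz":0},
    {"tx":-28.7,"ty":-10,"tz":5,"rx":0,"ry":0,"rz":0},
    {"tx":-28.7,"ty":-10,"tz":5,"rx":0,"ry":0,"rz":0},
    {"tx":-28.7,"ty":-10,"tz":5,"rx":0,"ry":0,"rz":0},
    {"tx":-28.7,"ty":-10,"tz":5,"rx":0,"ry":0,"rz":0},
    {"tx":0,"ty":0,"tz":0,"rx":0,"ry":0,"rz":0},
  ],
)

```text
t: 24.5
position: [0.4334, -0.2722, 0.1297]
tcp_rot: [-180.0, 0.0, 87.6]
contact_force: [0.3, 0.5, -2.3]
grip_width: 0.172
grasp_force: 88.5
```

```bash
python3 - <<'E'
from kin import *
cams.get_image("top");cams.get_image("top")
p,R,o=st();print(o['t'],p,o['tcp_rot']);print(R.T@(np.array([434.3,-269.7,60])-p))
E
```

```text
24.6 [ 434.08602614 -269.86553702  129.99615296] [-1.79983723e+02 -2.18600447e-02  8.76550691e+01]
[ 0.14744759  0.22690652 69.99615267]
```

>>> move_arm(
  series=[
    {"tx":0,"ty":0,"tz":14,"rx":0,"ry":0,"rz":0},
    {"tx":0,"ty":0,"tz":15,"rx":0,"ry":0,"rz":0},
    {"tx":0,"ty":0,"tz":15,"rx":0,"ry":0,"rz":0},
    {"tx":0,"ty":0,"tz":15,"rx":0,"ry":0,"rz":0},
    {"tx":0,"ty":0,"tz":8,"rx":0,"ry":0,"rz":0},
    {"tx":0,"ty":0,"tz":3,"rx":0,"ry":0,"rz":0},
    {"tx":0,"ty":0,"tz":0,"rx":0,"ry":0,"rz":0},
    {"tx":0,"ty":0,"tz":1,"rx":0,"ry":0,"rz":0},
    {"tx":0,"ty":0,"tz":1,"rx":0,"ry":0,"rz":0},
    {"tx":0,"ty":0,"tz":0,"rx":0,"ry":0,"rz":0},
  ],
)

```text
t: 25.6
position: [0.4342, -0.2693, 0.0582]
tcp_rot: [180.0, 0.0, 87.9]
contact_force: [-0.5, -0.1, -1.4]
grip_width: 0.17
grasp_force: 88.7
```

```bash
python3 f.py
```

```text
25.85 F(board) [ 0.27 -0.21 -1.27] sd [0.59 0.34 0.4 ] M [0.017 0.015 0.002] tip [ -45.45 -316.77   18.01]
```

>>> move_arm(
  series=[
    {"tx":0,"ty":0,"tz":0.7,"rx":0,"ry":0,"rz":0},
    {"tx":0,"ty":0,"tz":0,"rx":0,"ry":0,"rz":0},
    {"tx":0,"ty":0,"tz":0,"rx":0,"ry":0,"rz":0},
  ],
)

```text
t: 26.15
position: [0.4341, -0.2693, 0.0578]
tcp_rot: [180.0, 0.0, 87.9]
contact_force: [-3.0, 1.4, 13.6]
grip_width: 0.172
grasp_force: 91.0
```

>>> move_arm(
  series=[
    {"tx":0,"ty":0,"tz":0.5,"rx":0,"ry":0,"rz":0},
    {"tx":0,"ty":0,"tz":0,"rx":0,"ry":0,"rz":0},
    {"tx":0,"ty":0,"tz":0,"rx":0,"ry":0,"rz":0},
  ],
)

```text
t: 26.45
position: [0.4341, -0.2693, 0.0577]
tcp_rot: [180.0, 0.0, 87.9]
contact_force: [-6.4, 3.5, 26.2]
grip_width: 0.17
grasp_force: 92.6
```

```bash
python3 f.py
```

```text
26.7 F(board) [-6.27  1.52 25.91] sd [0.3  0.62 0.44] M [ 0.24   1.08  -0.015] tip [ -45.43 -316.83   17.67]
```

>>> move_arm(
  series=[
    {"tx":0,"ty":0,"tz":-0.9,"rx":0,"ry":0,"rz":0},
    {"tx":0,"ty":0,"tz":0,"rx":0,"ry":0,"rz":0},
    {"tx":0,"ty":0,"tz":0,"rx":0,"ry":0,"rz":0},
  ],
)

```text
t: 27.0
position: [0.4342, -0.2693, 0.0578]
tcp_rot: [180.0, 0.0, 87.9]
contact_force: [-1.3, 1.1, 9.1]
grip_width: 0.174
grasp_force: 90.0
```

>>> move_arm(
  series=[
    {"tx":0,"ty":0,"tz":0,"rx":0,"ry":0,"rz":0},
    {"tx":0,"ty":0,"tz":0,"rx":0,"ry":0,"rz":0},
    {"tx":0,"ty":0,"tz":0,"rx":0,"ry":0,"rz":0},
    {"tx":0,"ty":0,"tz":0,"rx":0,"ry":0,"rz":0},
    {"tx":0,"ty":0,"tz":0,"rx":0,"ry":0,"rz":0},
    {"tx":0,"ty":0,"tz":0,"rx":0,"ry":0,"rz":0},
    {"tx":0,"ty":0,"tz":0,"rx":0,"ry":0,"rz":0},
    {"tx":0,"ty":0,"tz":0,"rx":0,"ry":0,"rz":0},
  ],
  fingers=-1,
  grip_force=20,
)

```text
t: 27.8
position: [0.4341, -0.2692, 0.0576]
tcp_rot: [-180.0, 0.0, 87.9]
contact_force: [0.2, 0.5, 0.2]
grip_width: 1.0
grasp_force: 0.0
```

Now raise straight up, then move aside (toward the robot's right/left) so the cameras see.

>>> move_arm(
  series=[
    {"tx":0,"ty":0,"tz":-10,"rx":0,"ry":0,"rz":0},
    {"tx":0,"ty":0,"tz":-20,"rx":0,"ry":0,"rz":0},
    {"tx":0,"ty":0,"tz":-25,"rx":0,"ry":0,"rz":0},
    {"tx":0,"ty":0,"tz":-30,"rx":0,"ry":0,"rz":0},
    {"tx":0,"ty":0,"tz":-30,"rx":0,"ry":0,"rz":0},
    {"tx":0,"ty":0,"tz":-30,"rx":0,"ry":0,"rz":0},
    {"tx":-30,"ty":0,"tz":-10,"rx":0,"ry":0,"rz":0},
    {"tx":-40,"ty":0,"tz":-10,"rx":0,"ry":0,"rz":0},
    {"tx":-40,"ty":0,"tz":-10,"rx":0,"ry":0,"rz":0},
    {"tx":-40,"ty":0,"tz":0,"rx":0,"ry":0,"rz":0},
    {"tx":-40,"ty":0,"tz":0,"rx":0,"ry":0,"rz":0},
    {"tx":0,"ty":0,"tz":0,"rx":0,"ry":0,"rz":0},
  ],
)

```text
t: 29.0
position: [0.4267, -0.4635, 0.2333]
tcp_rot: [179.9, 0.1, 87.8]
contact_force: [1.2, 0.1, 0.5]
grip_width: 0.999
grasp_force: 0.0
```

```bash
python3 - <<'E'
from kin import *
s=cams.get_image("side");t=cams.get_image("top");print(get_obs()['t'])
a=cv2.resize(s[120:270,170:420],(600,360));b=cv2.resize(t[100:290,200:450],(316,240))
c=rect("top",t,.6109,.0306,.0135,.07,.5);c=cv2.resize(c,(240,240))
o=np.zeros((600,600,3),np.uint8);o[:360]=a;o[360:,:316]=b;o[360:,340:580]=c
cv2.imwrite("pics/end.png",o[:,:,::-1])
E
```

```text
29.1
```

View pics/end.png

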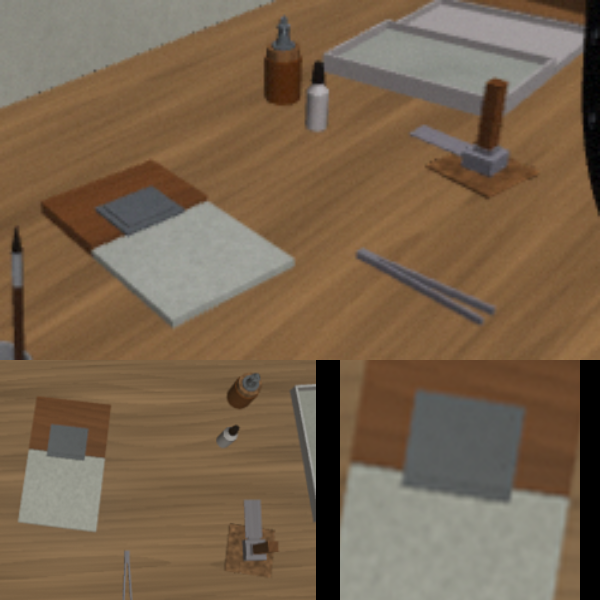

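```bash
python3 -c "
from station import ticket;print(ticket.hand_in())"
```

```text
the job is handed in; nothing more can be done
None
```

The plate lies upside down and flat on the upper level, overhanging the step by about 5.5 mm; the lifter stands upright on its mat, released, and I handed the job in at about 29 s.

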